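Pack the double-lidded spice canister and free its outer lid

ROBOT

A 6-joint arm with a two-finger parallel gripper is mounted at the origin on a cart in front of the work surface, level with it; the furniture and walls round the work are solid. World frame = base frame: x ahead of the robot, y to its left, z up, the work surface at z = 0. Lengths are in m, angles in rad, forces in N, time in s.
With the tool pointing down it reaches from about 0.35 to 0.875 m from the base axis. Payload 15.5 kg.
Tool frame: the origin (TCP) lies at the very end of the fingers, on their centre line; the grasp point (between the pads) lies 19 mm behind it; z points along the fingers, y is the line along which they close (so a half turn about z gives the same grasp; the last joint's range is limited). The gripper opens to 85 mm and grips with 20 to 120 N. Pads are 22 mm wide; open, the fingers measure 114 mm over their backs; the gripper's body (76 mm by 85 mm) begins 54 mm behind the grasp point. The pads swing forward as they close: fully open they stand 13 mm farther back than shut.
Start: joints at [-1.381, 0.494, 1.345, -0, 1.302, -0.096], TCP at [0.176, -0.6, 0.231] pointing down, gripper open.
Joint ranges: [-2.91, 2.91], [-0.82, 2.16], [0.22, 2.67], [-1.22, 4.37], [0.12, 2.79], [-3.08, 3.08]. Speed limits (rad/s): [1.89, 1.89, 2.57, 3.01, 3.01, 3.01].

INTERFACE

Orientations are given as a 3x3 rotation matrix whose columns are the frame's x, y, z axes.
In Python, from bench import observe, get_image, calibration, env gives the robot as it stands.
- The arm moves only by the shell command python3 -m pendant 'ROWS' [FORCE]. ROWS is JSON, a list of rows, each an object of numbers: "x", "y", "z": the shift along the tool's x, y, z as a fraction of full scale; "ax", "ay", "az": the turn, a rotation vector about the tool's x, y, z as a fraction of full scale; "gripper": the closure, from 0 (fully open) to 1 (shut). A call has 1 to 8 rows; each row shifts and turns the commanded pose from where the row before left it, along the tool's axes as they then stand; what a row does not reach is not made up. Full scale, the value 1, is 0.5 m for a shift and 90 degrees for a turn. A row lasts 1/8 s, in which the tool goes at most 62.5 mm and 10.7 degrees, less where a joint would pass 70% of its speed; a pose out of reach is approached as far as the arm can. A call with a number of a shift or a turn outside -1 to 1 is refused whole. A call with a gripper value outside its range is refused whole. The fingers move at their own pace and stop on an object; FORCE is the grip in N (left out, the last holds). Time passes only in rows, so rows that do not move let the fingers close. It gives the time, the measured TCP pose, the force, the opening and the grip force at its end, in the units of the state.
- observe(): the state, without advancing time (a new reading comes with each control period).
- get_image(name): name is "side" or "top" or "wrist"; returns the picture (480x640x3 uint8, blue, green, red); there is no depth.
- calibration(name): a dict with "vfov" (degrees; the focal length in pixels is half the picture's height over the tangent of half this angle, whatever the lens; pixels are square), "cx", "cy" (the principal point, pixels), "R" (3x3) and "t" (3): a world point X has camera coordinates R X + t; the wrist camera has in their place "tool_from_camera" (4x4, takes a point from camera to tool coordinates, whose origin is the TCP and whose axes are the flange's). Camera axes: x right, y down, z forward; pixel columns grow to the right and rows downward; lengths in m; the calibration is good to about 2 mm. A picture is of the moment at which its call begins: read the wrist's pose just before it. calibration takes no time and is no camera call.
- env.job_done(): hands the job in; it is judged then, once.
The state is a dict: "time_s": time; "joint_positions": joint angles; "joint_vel": joint speeds; "tau": joint torques, N m; "eef_pos": TCP position; "orientation": TCP orientation; "contact_force": force on the tool from outside, world axes, zero at the start; "wrist_torque": the same for the moment, N m; "width": opening from 0.0 (shut) to 1.0 (fully open); "grip_force": force on a finger pad.
Only numpy, scipy, OpenCV 4.12 (cv2) and the standard library are available. Lean on these libraries where they do the work, as an engineer would, in place of code of your own. Each camera call takes 0.05 s, during which the arm holds its last target. There are 200 camera calls.

TASK

Finish packing the blue spice canister by pocket number: the yellow-capped jar into pocket two, then the brown-capped jar into pocket three. Then carry the nested pair of lids over by the black handle and close the canister with both (handle in line with the canister's two side grips), turn the outer lid about 60 degrees counter-clockwise seen from above to free it from the inner lid's orange T-knob, and lift the outer lid away alone, so that the inner lid stays seated over the jars and the outer lid can go to the wash. Handle the lids by the black handle only, leave the neighbouring things alone, and finish still holding the outer lid level, well above the canister.

Things in the scene. Friction and masses are not known exactly. Their poses are not given: they have to be found in the camera images.
- canister: Open blue enamelled spice canister, fixed; 166 mm across, 118 high, inside radius 80. Origin: centre of its underside, z up. Two dark grips stand out at its +y and -y sides (to 118 mm from the axis, top 97 mm up). Inside, a white insert with three pockets 52 mm across, walls 30 mm high, 40 mm from the axis; one, two, three run counter-clockwise seen from above, with 1, 2, 3 white dots on the lip.
- rim (a point): Centre of the canister's mouth, 118 mm up: the rim carries the inner lid. A lip round the outside (radius 97, upper face 100 mm up) carries the outer lid's skirt. Inside, below each side grip, a guide bead 10 mm wide (reaching in to radius 71, top 115 mm up) keeps the inner lid from turning.
- pocket1 (a point): Centre of the floor of pocket one (6 mm above the worktop; 60 degrees from the canister's +x axis). The green-capped jar stands in it from the start.
- pocket2 (a point): Centre of the floor of pocket two (6 mm above the worktop; 180 degrees from the canister's +x axis); a jar's origin belongs here.
- pocket3 (a point): Centre of the floor of pocket three (6 mm above the worktop; 300 degrees from the canister's +x axis); a jar's origin belongs here.
- jar_yellow: Spice jar with yellow cap, 42 mm across, 106 mm high, round. Origin: centre of its underside, z up. The cap (41 mm across) spans 85 to 106 mm height. 0.07 to 0.16 kg.
- jar_brown: Spice jar with dark brown cap, 44 mm across, 96 mm high, round. Origin: centre of its underside, z up. The cap spans about 75 to 96 mm height. 0.07 to 0.16 kg.
- jar_green: Spice jar with green cap, 46 mm across, 106 mm high, standing in pocket one. Origin: centre of its underside.
- outer_lid: Blue enamel outer lid, 178 mm across, skirt 25 mm deep. Origin: centre of the skirt's lower edge, z up; x along its black handle. It stands on the worktop with the inner lid hanging inside. To seat, lower it centred on the canister, x along the canister's y either way round (within 6 degrees): the inner lid lands first, the outer sinks 6 mm more to the lip, origin then 100 mm up. 0.27 to 0.4 kg.
- handle (a point): Centre of the black arched handle's grip bar, 78 mm above the outer lid's origin; the bar runs along the lid's x, 12 mm wide (y), 14 high, 58 mm clear between its posts. Frame as the outer lid's.
- slot (a point): Middle of the slotted plate on the outer lid, upper face 32 mm above the lid's origin. Slot 48 mm along y, 20 along x; the T-knob stands through it. At the start the knob's bar lies at -30 degrees from x in seat lugs 3 mm high. With the outer lid down on the lip the bar is 3 mm clear of them: turn the lid 60 degrees counter-clockwise from above (within 10), bar along slot, and lift it off.
- inner_lid: Flat aluminium disc of 164 mm; below it a tapered locating ring 10 mm deep (2 to 4 mm play in the canister) with two gaps for the beads. Origin: centre of the disc's underside, z up; x along the T-knob's bar. Hanging, it is 12 mm above the outer lid's origin, yaw the outer's minus 30 degrees; seated, 118 mm above the canister's origin. 0.14 kg.
- knob (a point): Middle of the upper face of the inner lid's orange T-knob, 28 mm above that lid's origin; its cross-bar is 40 x 10 x 8 mm along the inner lid's x.
- sauce_bottle: Sauce bottle with a yellow cap, 47 mm across, 188 mm high; a bystander behind the canister. Origin: centre of its underside.
- green_bowl: Green bowl, 115 mm across, 59 mm high; a bystander behind. Origin: centre of its underside.
- food_tin: Low food tin, 75 mm across, 58 mm high; a bystander behind. Origin: centre of its underside.
Things that resemble listed ones, but are neither listed nor needed, are in the scene too. Leave any pink look-alike of the jar_green alone. Leave any purple look-alike of the jar_yellow alone.

How it is judged:
By the outcome, as a careful person would: the job done as asked, in the order asked, and still so for the second after the job is handed in, while the arm keeps its last pose, push and grip.
It also fails if it takes over 72 s, if anything falls off the work surface, if the arm or the gripper's body presses on something with over 40 N, if the wrist force passes 120 N, or if a joint passes its speed limit or range.

## Working session

There is one attempt and no reset: what is moved stays moved. The work goes in short steps, Python scripts to look and compute and a shell command to move; the robot and the scene stay as the last step left them, time stands still between calls to the robot, and variables do not carry over. Pictures are saved under pics/ and viewed, at most 10 in all, crops included, and the job is handed in when it is done.

```bash
ls; mkdir -p pics; python3 - <<'E'
from bench import *
import cv2,numpy as np
np.set_printoptions(precision=4,suppress=True)
for n in("side","top"):
    cv2.imwrite(f"pics/{n}0.png",get_image(n)); c=calibration(n); print(n,c)
print(calibration("wrist")); s=observe(); print(s)
E
```

```text
pics
side {'vfov': 50.05866894598713, 'cx': 318.21207201678334, 'cy': 243.88591292432938, 'R': array([[-0.953 , -0.3028,  0.0088],
       [-0.2171,  0.6626, -0.7169],
       [ 0.2112, -0.6851, -0.6972]]), 't': array([0.5203, 0.2086, 0.9041])}
top {'vfov': 56.151216507636725, 'cx': 304.6396135039869, 'cy': 241.0008915297711, 'R': array([[ 0.0152, -0.9993, -0.0351],
       [-0.9932, -0.0111, -0.1156],
       [ 0.1151,  0.0366, -0.9927]]), 't': array([-0.0235,  0.5884,  1.0085])}
{'vfov': 66.77536803324595, 'cx': 324.844537292445, 'cy': 240.50903336099512, 'tool_from_camera': array([[ 0.0003, -0.9589, -0.2837,  0.0723],
       [ 1.    ,  0.0004, -0.0004,  0.0007],
       [ 0.0005, -0.2837,  0.9589, -0.1424],
       [ 0.    ,  0.    ,  0.    ,  1.    ]])}
{'time_s': 0.1, 'joint_positions': array([-1.3815,  0.4941,  1.346 ,  0.    ,  1.3025, -0.0955]), 'joint_vel': array([-0.0006, -0.0022, -0.001 , -0.0017,  0.0005, -0.0011]), 'tau': array([  0.0021, -88.3588, -38.4565,   0.0001,   0.0051,  -0.    ]), 'eef_pos': array([ 0.1755, -0.5995,  0.2308]), 'orientation': array([[ 0.9597,  0.281 , -0.0002],
       [ 0.281 , -0.9597,  0.001 ],
       [ 0.0001, -0.001 , -1.    ]]), 'contact_force': array([0.6239, 0.8928, 0.0862]), 'wrist_torque': array([-0.0404, -0.0367,  0.0238]), 'grip_force': 0.0, 'width': 0.9971931581711185}
```

View pics/top0.png

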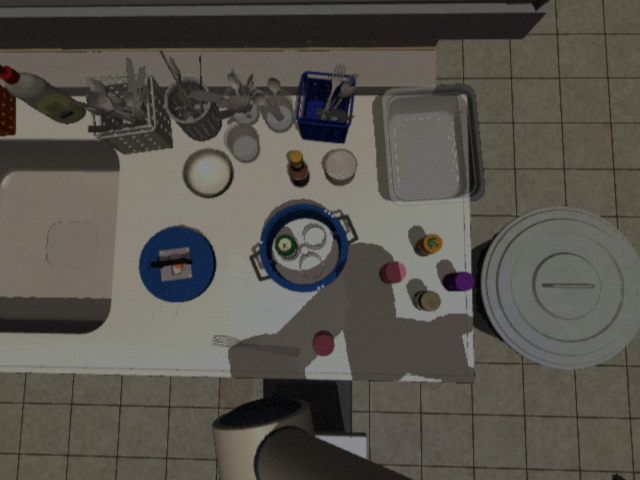

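View pics/side0.png

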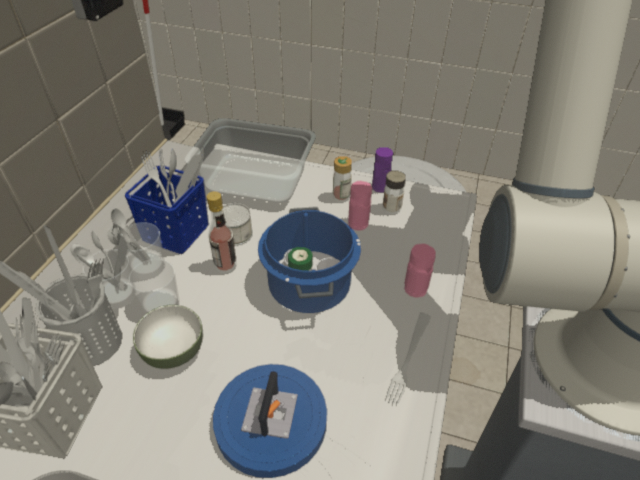

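Candidates for the yellow-capped jar, in the top view:
- orange-yellow cap (432,244)
- purple look-alike (460,282)
- sauce bottle's yellow cap (297,158)

Candidates for the brown-capped jar: brown-olive cap (428,300) and the pinks (394,272) and (323,343). I choose (432,244) and (428,300). The lids are at (177,264), the canister at (304,248) with the green jar at (286,245). I'll check these in a close crop.

```bash
python3 - <<'E'
import cv2,numpy as np
t=cv2.imread("pics/top0.png");s=cv2.imread("pics/side0.png")
z=lambda i,x,y,w,h:cv2.resize(i[y:y+h,x:x+w],(400,300),interpolation=cv2.INTER_CUBIC)
o=np.vstack([np.hstack([z(t,250,200,112,84),z(t,370,225,112,84)]),np.hstack([z(t,128,220,112,84),z(s,320,140,112,84)])])
o=cv2.convertScaleAbs(o,alpha=1.5)
cv2.imwrite("pics/crop1.png",o)
E
```

```text
(no output)
```

View pics/crop1.png

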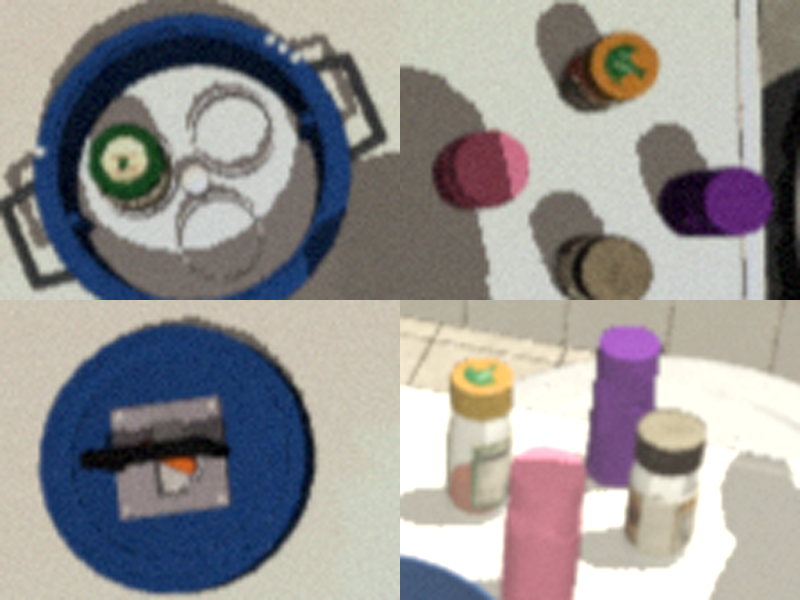

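The crop confirms the orange-yellow jar with the green leaf and the dark-brown capped jar. One dot on the left of the canister lip and three at the upper right give pocket two at the bottom and pocket three at the upper right. Next I'll measure them.

```bash
cat > h.py <<'E'
import cv2,numpy as np
from bench import *
np.set_printoptions(precision=4,suppress=True)
def ray(n,u,v,s=None):
    c=calibration(n);f=240/np.tan(np.radians(c["vfov"]/2))
    d=np.array([(u-c["cx"])/f,(v-c["cy"])/f,1])
    if n=="wrist":
        M=c["tool_from_camera"];R=s["orientation"];return s["eef_pos"]+R@M[:3,3],R@M[:3,:3]@d
    return -c["R"].T@c["t"],c["R"].T@d
def onz(n,uv,z,s=None):
    o,d=ray(n,*uv,s);return (o+d*(z-o[2])/d[2])[:3]
def blob(m,box):
    x,y,w,h=box;k=np.zeros(m.shape,np.uint8);k[y:y+h,x:x+w]=m[y:y+h,x:x+w].astype(np.uint8)*255
    k=cv2.morphologyEx(k,cv2.MORPH_CLOSE,np.ones((3,3)));cs,_=cv2.findContours(k,cv2.RETR_EXTERNAL,cv2.CHAIN_APPROX_NONE)
    return max(cs,key=cv2.contourArea)
def hsv(i):
    a=cv2.cvtColor(i,cv2.COLOR_BGR2HSV).astype(int);return a[...,0],a[...,1],a[...,2]
def tri(a,b):
    (o1,d1),(o2,d2)=a,b;A=np.stack([d1,-d2],1);l=np.linalg.lstsq(A,o2-o1,rcond=None)[0]
    p,q=o1+d1*l[0],o2+d2*l[1];return (p+q)/2,np.linalg.norm(p-q)
E
python3 - <<'E'
from h import *
t=cv2.imread("pics/top0.png");H,S,V=hsv(t)
for n,m,box,z in[("canister",(H>95)&(H<125)&(S>120),(252,198,105,100),.11),("lid",(H>95)&(H<125)&(S>120),(130,218,95,90),.026),
  ("yellow",((H>8)&(H<90)&(S>110)&(V>110)),(410,228,40,32),.106),("handle",(V<40),(140,225,70,70),.082),("orange",(H<16)&(S>150)&(V>120),(150,240,50,50),.035)]:
    c=blob(m,box);e=cv2.fitEllipse(c);hull=cv2.convexHull(c);e2=cv2.fitEllipse(hull);mc=cv2.minEnclosingCircle(c)
    print(n,e,mc,onz("top",e[0],z),onz("top",mc[0],z),cv2.contourArea(c),cv2.boundingRect(c))
for n,uv,z in[("brown",(370+.28*610,225+.28*270),.096),("gripL",(258,265),.097),("gripR",(347,230),.097),("hL",(128+.28*85,220+.28*160),.08),("hR",(128+.28*228,220+.28*148),.08),
 ("green",(250+.28*127,200+.28*162),.112)]: print(n,uv,onz("top",uv,z))
print("plate",[onz("top",(128+.28*a,220+.28*(b-300)),.032)[:2] for a,b in[(112,411),(219,397),(229,501),(125,519)]])
E
```

```text
canister ((303.2785949707031, 247.54698181152344), (85.8384017944336, 86.78418731689453), 91.38016510009766) ((303.4706726074219, 247.46319580078125), 44.1192741394043) [ 0.5656 -0.0158  0.11  ] [ 0.5658 -0.0162  0.11  ] 5853.0 (260, 204, 88, 88)
lid ((176.87313842773438, 264.2682189941406), (72.9629135131836, 75.2214126586914), 58.263492584228516) ((177.0983123779297, 264.4463806152344), 38.21897888183594) [0.5313 0.2833 0.026 ] [0.5309 0.2827 0.026 ] 4309.5 (140, 227, 75, 75)
yellow ((433.1401672363281, 242.59451293945312), (16.250049591064453, 17.21601676940918), 156.05270385742188) ((433.0, 242.5), 9.013978004455566) [ 0.5799 -0.2925  0.106 ] [ 0.5801 -0.2922  0.106 ] 217.5 (425, 234, 17, 18)
handle ((171.55894470214844, 261.4469299316406), (8.326448440551758, 46.46630859375), 82.34278869628906) ((170.34097290039062, 260.7398986816406), 20.782386779785156) [0.5341 0.2774 0.082 ] [0.5356 0.2802 0.082 ] 216.5 (150, 254, 42, 14)
orange ((179.0, 266.0), (2.213728189468384, 4.665412425994873), 99.21747589111328) ((179.0, 266.0), 2.2361679077148438) [0.5268 0.2752 0.035 ] [0.5268 0.2752 0.035 ] 7.0 (177, 265, 5, 3)
brown (540.8, 300.6) [ 0.4607 -0.5174  0.096 ]
gripL (258, 265) [0.5278 0.0824 0.097 ]
gripR (347, 230) [ 0.6064 -0.1098  0.097 ]
hL (151.8, 264.8) [0.5262 0.3222 0.08  ]
hR (191.84, 261.44) [0.5348 0.2325 0.08  ]
green (285.56, 245.36) [0.5697 0.0222 0.112 ]
plate [array([0.5613, 0.3243]), array([0.5713, 0.2539]), array([0.5035, 0.2443]), array([0.4909, 0.312 ])]
```

```bash
cat >> h.py <<'E'
def go(x,y,z,yaw=None):
    s=observe();R=s["orientation"];d=R.T@(np.array([x,y,z])-s["eef_pos"])
    Y=np.degrees(np.arctan2(R[1,0],R[0,0]));t=None if yaw is None else -(yaw-Y)/90
    print("tool xyz total frac",d/.5,"az",t,"yaw",Y,"rows>=",np.linalg.norm(d)/.0625)
    # residual tilt
    print("tilt",R[:,2],"t",s["time_s"],"q",s["joint_positions"])
E
python3 -m pendant '[{"x":0.104,"y":-0.048,"z":-0.005},{"x":0.104,"y":-0.048,"z":-0.005},{"x":0.104,"y":-0.048,"z":-0.005},{"x":0.104,"y":-0.048,"z":-0.005},{"x":0.104,"y":-0.048,"z":-0.005},{"x":0.104,"y":-0.048,"z":-0.005},{"x":0.104,"y":-0.048,"z":-0.005},{"x":0.104,"y":-0.048,"z":-0.005}]'
python3 - <<'E'
from h import *
for n,uv,z in[("purple",(464.6,281),.106),("pink",(397,271),.106),("pink2",(323,343),.1),("brown",(428.8,300.6),.096),("sauce",(295,156),.188)]:print(n,onz("top",uv,z))
s=observe();cv2.imwrite("pics/w1.png",get_image("wrist"));np.save("w1.npy",dict(s));print(s["eef_pos"],s["orientation"])
E
```

```text
purple [ 0.4992 -0.3567  0.106 ]
pink [ 0.5183 -0.2155  0.106 ]
pink2 [ 0.3648 -0.0602  0.1   ]
brown [ 0.457  -0.2837  0.096 ]
sauce [0.7431 0.0007 0.188 ]
[ 0.1755 -0.5995  0.2308] [[ 0.9597  0.281  -0.0002]
 [ 0.281  -0.9597  0.001 ]
 [ 0.0001 -0.001  -1.    ]]schema error: expected keys x, y, z, ax, ay, az, gripper
```

View pics/w1.png

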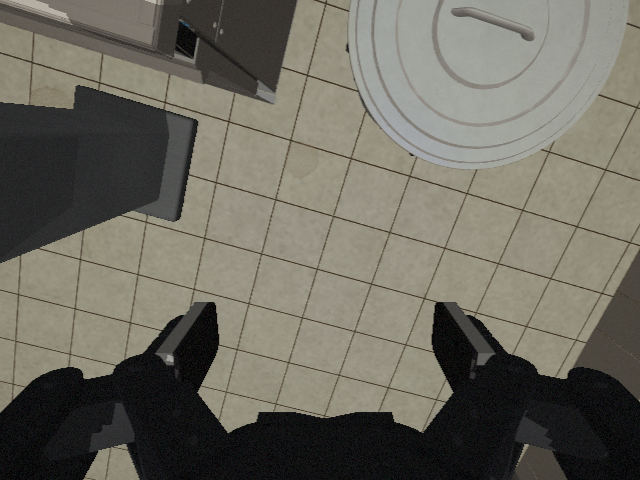

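This is still the start pose, showing floor, bin and open fingers. Every row needs all seven keys, so the call was refused.

```bash

python3 -m pendant '[{"x":0.104,"y":-0.048,"z":-0.005,"ax":0,"ay":0,"az":0,"gripper":0},{"x":0.104,"y":-0.048,"z":-0.005,"ax":0,"ay":0,"az":0,"gripper":0},{"x":0.104,"y":-0.048,"z":-0.005,"ax":0,"ay":0,"az":0,"gripper":0},{"x":0.104,"y":-0.048,"z":-0.005,"ax":0,"ay":0,"az":0,"gripper":0},{"x":0.104,"y":-0.048,"z":-0.005,"ax":0,"ay":0,"az":0,"gripper":0},{"x":0.104,"y":-0.048,"z":-0.005,"ax":0,"ay":0,"az":0,"gripper":0},{"x":0.104,"y":-0.048,"z":-0.005,"ax":0,"ay":0,"az":0,"gripper":0},{"x":0.104,"y":-0.048,"z":-0.005,"ax":0,"ay":0,"az":0,"gripper":0}]'
python3 - <<'E'
from h import *
s=observe();cv2.imwrite("pics/w2.png",get_image("wrist"));np.save("w2.npy",dict(s));go(.5799,-.2925,.25,22.2)
E
```

```text
time_s: 1.15
eef_pos: [0.5221, -0.2972, 0.2513]
orientation: [[0.96, 0.281, -0.0], [0.281, -0.96, 0.0], [-0.0, -0.0, -1.0]]
contact_force: [0.1, -0.2, 0.3]
width: 0.999
grip_force: 0.0
tool xyz total frac [0.1027 0.0296 0.0033] az -0.06362733091126115 yaw 16.473540217986496 rows>= 0.8554386285927308
tilt [ 0.0022  0.0016 -1.    ] t 1.2 q [-0.6082  0.4426  1.3773  0.0026  1.3207  0.6744]
```

View pics/w2.png

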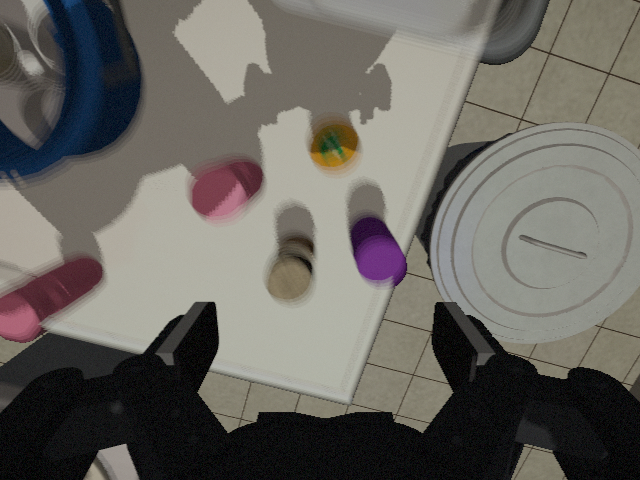

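The view is blurred by the last motion: yellow cap (333,146), brown (290,278), purple (380,259), pinks (222,197) and (20,312). I'll measure from a fresh still picture.

```bash

python3 - <<'E'
from h import *
s=observe();i=get_image("wrist");cv2.imwrite("pics/w3.png",i);H,S,V=hsv(i)
c=blob((H>8)&(H<90)&(S>110)&(V>90),(295,105,80,80));(u,v),r=cv2.minEnclosingCircle(c);print((u,v),r,onz("wrist",(u,v),.106,s),onz("wrist",cv2.fitEllipse(c)[0],.106,s))
for uv,z in[((290,278),.096),((380,262),.106),((224,197),.106)]:
  print(i[uv[1],uv[0]],[int(a[uv[1],uv[0]]) for a in(H,S,V)],onz("wrist",uv,z,s))
go(.5799,-.2925,.25,22.2)
E
```

```text
(340.0, 159.0490264892578) 26.524648666381836 [ 0.5809 -0.2894  0.106 ] [ 0.5808 -0.29    0.106 ]
[ 92 117 128] [21, 72, 128] [ 0.4701 -0.278   0.096 ]
[127  51 112] [144, 153, 127] [ 0.5097 -0.3465  0.106 ]
[ 77  64 123] [173, 122, 123] [ 0.5264 -0.2096  0.106 ]
tool xyz total frac [0.1081 0.0269 0.0026] az -0.06260774947571172 yaw 16.565302547185944 rows>= 0.8912321279491929
tilt [ 0.0011  0.0008 -1.    ] t 1.25 q [-0.6125  0.4419  1.3794  0.0013  1.3198  0.6689]
```

```bash

python3 -m pendant '[{"x":0.055,"y":0.012,"z":0,"ax":0,"ay":0,"az":0,"gripper":0},{"x":0.055,"y":0.012,"z":0,"ax":0,"ay":0,"az":0,"gripper":0},{"x":0,"y":0,"z":0.05,"ax":0,"ay":0,"az":0.092,"gripper":0},{"x":0,"y":0,"z":0.07,"ax":0,"ay":0,"az":0.092,"gripper":0},{"x":0,"y":0,"z":0.07,"ax":0,"ay":0,"az":0,"gripper":0},{"x":0,"y":0,"z":0.06,"ax":0,"ay":0,"az":0,"gripper":0},{"x":0,"y":0,"z":0,"ax":0,"ay":0,"az":0,"gripper":0}]'
python3 - <<'E'
from h import *
s=observe();i=get_image("wrist");cv2.imwrite("pics/w4.png",i);H,S,V=hsv(i)
m=(H>8)&(H<90)&(S>110)&(V>90);m[:130]=0
c=blob(m,(180,130,260,250));(u,v),r=cv2.minEnclosingCircle(c);print((u,v),r,onz("wrist",(u,v),.106,s),onz("wrist",cv2.fitEllipse(c)[0],.106,s))
go(.5804,-.291,.075,0)
E
```

```text
time_s: 2.12
eef_pos: [0.5756, -0.2943, 0.1242]
orientation: [[1.0, -0.005, -0.004], [-0.004, -1.0, 0.002], [-0.004, -0.002, -1.0]]
contact_force: [0.3, -0.4, -1.0]
width: 0.999
grip_force: 0.0
(315.88177490234375, 274.7735595703125) 42.941837310791016 [ 0.5835 -0.2906  0.106 ] [ 0.582  -0.2905  0.106 ]
tool xyz total frac [ 0.0079 -0.0075  0.1019] az -0.002842291169340647 yaw -0.2558062052406582 rows>= 0.8199357034119527
tilt [-0.0015  0.0009 -1.    ] t 2.175 q [-0.5648  0.6335  1.3975 -0.0001  1.1124  1.0105]
```

View pics/w4.png

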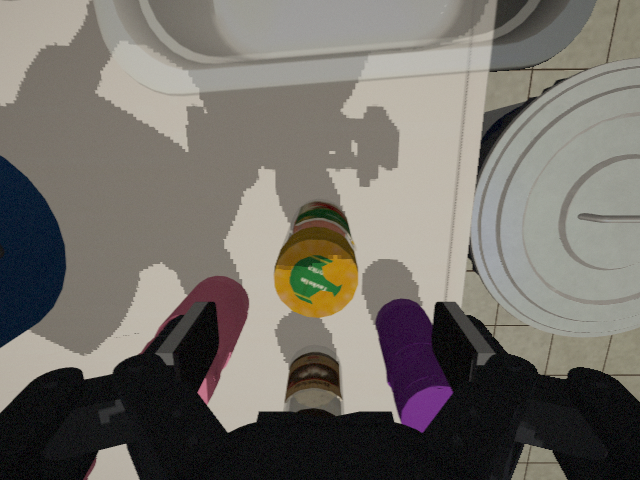

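The yellow cap is centred between the open fingers at (317,283); the purple (415,380) and pink (215,330) jars are clear. I'll descend and grip.

```bash

python3 -m pendant '[{"x":0.007,"y":-0.007,"z":0.05,"ax":0,"ay":0,"az":0,"gripper":0},{"x":0,"y":0,"z":0.051,"ax":0,"ay":0,"az":0,"gripper":0},{"x":0,"y":0,"z":0,"ax":0,"ay":0,"az":0,"gripper":0},{"x":0,"y":0,"z":0,"ax":0,"ay":0,"az":0,"gripper":1},{"x":0,"y":0,"z":0,"ax":0,"ay":0,"az":0,"gripper":1},{"x":0,"y":0,"z":0,"ax":0,"ay":0,"az":0,"gripper":1},{"x":0,"y":0,"z":0,"ax":0,"ay":0,"az":0,"gripper":1},{"x":0,"y":0,"z":0,"ax":0,"ay":0,"az":0,"gripper":1}]' 40
python3 - <<'E'
from h import *
go(.5657-.04*np.cos(np.radians(22.2)),-.016-.04*np.sin(np.radians(22.2)),.215,22.2)
E
```

```text
time_s: 3.18
eef_pos: [0.5813, -0.2915, 0.0771]
orientation: [[1.0, -0.004, 0.002], [-0.004, -1.0, -0.001], [0.002, 0.001, -1.0]]
contact_force: [-1.3, 2.2, 9.5]
width: 0.468
grip_force: 39.2
tool xyz total frac [-0.1069 -0.5202 -0.2764] az -0.2493678937747514 yaw -0.24311043972762691 rows>= 4.789374513164703
tilt [ 0.0018 -0.0009 -1.    ] t 3.175 q [-0.5568  0.6949  1.4304  0.0002  1.0144  1.0182]
```

```bash

python3 -m pendant '[{"x":0,"y":0,"z":-0.1,"ax":0,"ay":0,"az":0,"gripper":1},{"x":0,"y":0,"z":-0.1,"ax":0,"ay":0,"az":0,"gripper":1},{"x":0,"y":0,"z":-0.1,"ax":0,"ay":0,"az":0,"gripper":1},{"x":-0.0214,"y":-0.104,"z":0,"ax":0,"ay":0,"az":0,"gripper":1},{"x":-0.0214,"y":-0.104,"z":0,"ax":0,"ay":0,"az":0,"gripper":1},{"x":-0.0214,"y":-0.104,"z":0,"ax":0,"ay":0,"az":0,"gripper":1},{"x":-0.0214,"y":-0.104,"z":0,"ax":0,"ay":0,"az":0,"gripper":1},{"x":-0.0214,"y":-0.104,"z":0,"ax":0,"ay":0,"az":0,"gripper":1}]'
python3 -m pendant '[{"x":0,"y":0,"z":0,"ax":0,"ay":0,"az":-0.083,"gripper":1},{"x":0,"y":0,"z":0,"ax":0,"ay":0,"az":-0.083,"gripper":1},{"x":0,"y":0,"z":0,"ax":0,"ay":0,"az":-0.083,"gripper":1},{"x":0,"y":0,"z":0,"ax":0,"ay":0,"az":0,"gripper":1},{"x":0,"y":0,"z":0,"ax":0,"ay":0,"az":0,"gripper":1}]'
python3 - <<'E'
from h import *
s=observe();i=get_image("wrist");cv2.imwrite("pics/w5.png",i);np.save("w5.npy",dict(s))
go(.5657-.04*np.cos(np.radians(22.2)),-.016-.04*np.sin(np.radians(22.2)),.215,22.2)
E
```

```text
time_s: 4.18
eef_pos: [0.5277, -0.0295, 0.2264]
orientation: [[1.0, -0.004, 0.001], [-0.004, -1.0, -0.0], [0.001, 0.0, -1.0]]
contact_force: [0.4, 0.4, -0.8]
width: 0.469
grip_force: 41.1
time_s: 4.8
eef_pos: [0.5282, -0.0311, 0.226]
orientation: [[0.927, 0.374, 0.0], [0.374, -0.927, -0.0], [0.0, 0.0, -1.0]]
contact_force: [0.1, 0.1, -1.0]
width: 0.467
grip_force: 41.1
tool xyz total frac [0.0009 0.0004 0.0219] az -0.002027958914750035 yaw 22.017483697672496 rows>= 0.17539518581019944
tilt [ 0.0002 -0.0001 -1.    ] t 4.85 q [-0.1717  0.365   1.5882 -0.      1.1881  1.0149]
```

View pics/w5.png

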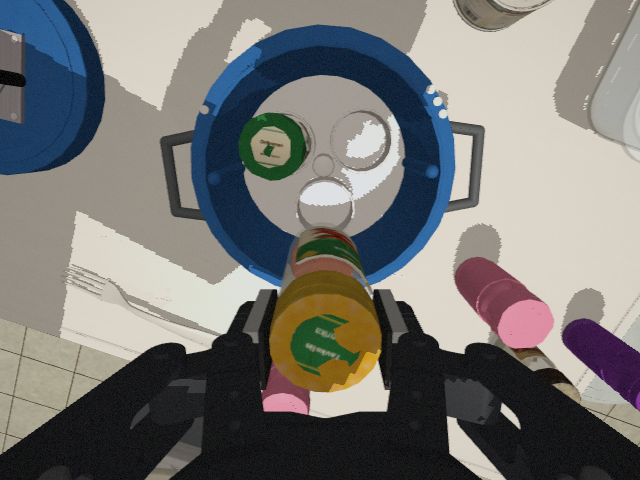

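The view shows the canister's pocket-two ring at (325,204), pocket three at (361,140), beads at (214,179) and (432,172), and outer grip edges at (167,175) and (480,167). I'll refine the centre and yaw from those.

```bash

python3 - <<'E'
from h import *
s=np.load("w5.npy",allow_pickle=True).item()
P=lambda u,v,z:onz("wrist",(u,v),z,s)
a,b=P(214,179,.115),P(432,172,.115);d=b-a;print("beads",(a+b)/2,np.degrees(np.arctan2(d[1],d[0])),np.linalg.norm(d))
a,b=P(167,175,.09),P(480.5,167,.09);d=b-a;print("grips",(a+b)/2,np.degrees(np.arctan2(d[1],d[0])),np.linalg.norm(d))
i=cv2.imread("pics/w5.png");H,S,V=hsv(i)
m=((H>95)&(H<125)&(S>110));m[250:]=0
c=blob(m,(185,15,280,235));h=cv2.convexHull(c)[:,0];h=h[h[:,1]<240]
W=np.array([P(u,v,.118)[:2] for u,v in h]);A=np.c_[2*W,np.ones(len(W))];x=np.linalg.lstsq(A,(W**2).sum(1),rcond=None)[0];print("rim fit",x[:2],np.sqrt(x[2]+x[:2]@x[:2]))
for n,uv,z in[("p2",(325,204),.036),("p3",(361,140),.036),("boss",(324,166),.04),("green",(272,146),.112)]:print(n,P(*uv,z))
for yaw in(22.2,23.5):
  for k in(60,180,300):
    q=np.radians(yaw+k);print(yaw,k,.5657+.04*np.cos(q),-.016+.04*np.sin(q))
E
```

```text
beads [ 0.5686 -0.0138  0.115 ] -66.17017896078596 0.15032325570435107
grips [ 0.5693 -0.0138  0.09  ] -66.54917657019604 0.23663491544892754
rim fit [ 0.5705 -0.0129] 0.08925448711468446
p2 [ 0.5369 -0.0283  0.036 ]
p3 [ 0.6016 -0.0363  0.036 ]
boss [ 0.5689 -0.0144  0.04  ]
green [0.5738 0.0256 0.112 ]
22.2 60 0.5711286228973722 0.023629913618857745
22.2 180 0.5286651766076002 -0.031113631472738677
22.2 300 0.5973062004950276 -0.04051628214611906
23.5 60 0.5702281285507163 0.023742874227063497
23.5 180 0.529017597024595 -0.031949962757009856
23.5 300 0.5978542744246886 -0.03979291147005364
```

```bash

python3 - <<'E'
from h import *
s=np.load("w5.npy",allow_pickle=True).item()
i=cv2.imread("pics/w5.png");H,S,V=hsv(i)
c=blob((H>15)&(H<35)&(S>120)&(V>100),(260,260,135,140));print(cv2.boundingRect(c))
for v in(330,338,346):
  p=onz("wrist",(326,v),s["eef_pos"][2]+.029,s);print(v,s["orientation"].T@(p-s["eef_pos"]))
go(.5308,-.0308,.090,23.5)
E
```

```text
(269, 293, 112, 99)
330 [ 0.006   0.0011 -0.029 ]
338 [ 0.0028  0.0011 -0.029 ]
346 [-0.0004  0.0011 -0.029 ]
tool xyz total frac [0.005  0.0014 0.2719] az -0.016472403359194487 yaw 22.017483697672496 rows>= 2.1756333932937024
tilt [ 0.0002 -0.0001 -1.    ] t 4.85 q [-0.1717  0.365   1.5882 -0.      1.1881  1.0149]
```

```bash

python3 -m pendant '[{"x":0.003,"y":0.001,"z":0.05,"ax":0,"ay":0,"az":-0.016,"gripper":1},{"x":0,"y":0,"z":0.06,"ax":0,"ay":0,"az":0,"gripper":1},{"x":0,"y":0,"z":0.06,"ax":0,"ay":0,"az":0,"gripper":1},{"x":0,"y":0,"z":0.06,"ax":0,"ay":0,"az":0,"gripper":1},{"x":0,"y":0,"z":0.04,"ax":0,"ay":0,"az":0,"gripper":1},{"x":0,"y":0,"z":0.012,"ax":0,"ay":0,"az":0,"gripper":1},{"x":0,"y":0,"z":0,"ax":0,"ay":0,"az":0,"gripper":1}]'
python3 - <<'E'
from h import *
s=observe();print(s["contact_force"],s["eef_pos"],s["orientation"][:,2])
E
```

```text
time_s: 5.72
eef_pos: [0.5299, -0.031, 0.085]
orientation: [[0.917, 0.4, -0.0], [0.4, -0.917, 0.0], [-0.0, -0.0, -1.0]]
contact_force: [0.4, -0.7, -0.7]
width: 0.47
grip_force: 41.1
[ 0.3734 -0.7322 -0.6984] [ 0.5299 -0.031   0.085 ] [-0.  0. -1.]
```

```bash

python3 -m pendant '[{"x":0,"y":0,"z":0.004,"ax":0,"ay":0,"az":0,"gripper":1},{"x":0,"y":0,"z":0,"ax":0,"ay":0,"az":0,"gripper":0.25},{"x":0,"y":0,"z":0,"ax":0,"ay":0,"az":0,"gripper":0.25},{"x":0,"y":0,"z":0,"ax":0,"ay":0,"az":0,"gripper":0.25},{"x":0,"y":0,"z":-0.08,"ax":0,"ay":0,"az":0,"gripper":0.25},{"x":0,"y":0,"z":-0.1,"ax":0,"ay":0,"az":0,"gripper":0.25},{"x":0,"y":0,"z":-0.1,"ax":0,"ay":0,"az":0,"gripper":0.25},{"x":0,"y":0,"z":0,"ax":0,"ay":0,"az":0,"gripper":0.25}]'
python3 - <<'E'
from h import *
i=get_image("top");cv2.imwrite("pics/top1.png",i);H,S,V=hsv(i)
s=observe();w=get_image("wrist");cv2.imwrite("pics/w6.png",w);np.save("w6.npy",dict(s))
H,S,V=hsv(w);c=blob((H>15)&(H<35)&(S>120)&(V>100),(150,200,350,200));print(cv2.boundingRect(c))
(u,v),r=cv2.minEnclosingCircle(c);print(u,v,r,onz("wrist",(u,v),.112,s))
go(.457,-.2825,.23,0)
E
```

```text
time_s: 6.72
eef_pos: [0.5316, -0.0312, 0.2265]
orientation: [[0.916, 0.4, 0.007], [0.4, -0.916, -0.001], [0.006, 0.004, -1.0]]
contact_force: [-0.1, 0.6, -0.8]
width: 0.747
grip_force: 0.0
(295, 211, 55, 53)
323.2368469238281 235.36842346191406 29.250059127807617 [ 0.5313 -0.0303  0.112 ]
tool xyz total frac [-0.3347  0.4029 -0.0142] az 0.26229728700401633 yaw 23.606755830361468 rows>= 4.191489055797479
tilt [ 0.0006 -0.0001 -1.    ] t 6.825 q [-0.1709  0.3702  1.5892  0.      1.1816  0.9879]
```

```bash

python3 -m pendant '[{"x":-0.067,"y":0.0806,"z":0,"ax":0,"ay":0,"az":0,"gripper":0.25},{"x":-0.067,"y":0.0806,"z":0,"ax":0,"ay":0,"az":0,"gripper":0.25},{"x":-0.067,"y":0.0806,"z":0,"ax":0,"ay":0,"az":0,"gripper":0.25},{"x":-0.067,"y":0.0806,"z":0,"ax":0,"ay":0,"az":0,"gripper":0.25},{"x":-0.067,"y":0.0806,"z":0,"ax":0,"ay":0,"az":0,"gripper":0.25},{"x":0,"y":0,"z":0,"ax":0,"ay":0,"az":0.0933,"gripper":0.25},{"x":0,"y":0,"z":0,"ax":0,"ay":0,"az":0.0933,"gripper":0.25},{"x":0,"y":0,"z":0,"ax":0,"ay":0,"az":0.0933,"gripper":0.25}]'
python3 -m pendant '[{"x":0,"y":0,"z":0,"ax":0,"ay":0,"az":0.0933,"gripper":0.25},{"x":0,"y":0,"z":0,"ax":0,"ay":0,"az":0,"gripper":0.25}]'
python3 - <<'E'
from h import *
s=observe();w=get_image("wrist");cv2.imwrite("pics/w7.png",w);np.save("w7.npy",dict(s))
go(.457,-.2837,.07,-10)
E
```

```text
time_s: 7.82
eef_pos: [0.4562, -0.2823, 0.2212]
orientation: [[0.999, -0.033, -0.002], [-0.033, -0.999, 0.002], [-0.002, -0.002, -1.0]]
contact_force: [-0.0, -0.4, 0.1]
width: 0.75
grip_force: 0.0
time_s: 8.07
eef_pos: [0.4564, -0.2822, 0.2214]
orientation: [[0.985, -0.173, -0.002], [-0.173, -0.985, 0.002], [-0.002, -0.001, -1.0]]
contact_force: [0.1, 1.2, -0.4]
width: 0.75
grip_force: 0.0
tool xyz total frac [0.002  0.0029 0.3034] az 0.002291749766916477 yaw -9.793742520977517 rows>= 2.4273834010384028
tilt [-0.0016  0.0013 -1.    ] t 8.125 q [-0.6651  0.3812  1.5743  0.      1.1881  1.0766]
```

View pics/w7.png

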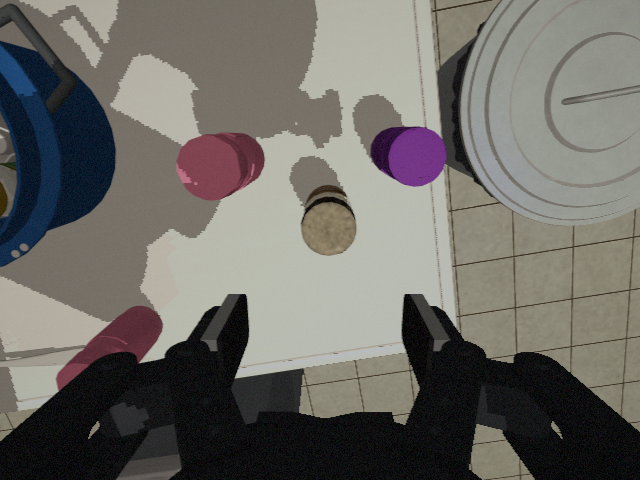

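The brown cap's top is at (329,228), with purple at (417,156) and pink at (212,167), both clear.

```bash

python3 - <<'E'
from h import *
s=np.load("w7.npy",allow_pickle=True).item()
p=onz("wrist",(329,228),.096,s);print(p)
p=.5*(p+np.array([.457,-.2837,.096]));print(p);go(p[0],p[1],.067,-10)
E
```

```text
[ 0.4586 -0.2861  0.096 ]
[ 0.4578 -0.2849  0.096 ]
tool xyz total frac [0.004  0.005  0.3094] az 0.002291749766916477 yaw -9.793742520977517 rows>= 2.4757123658312943
tilt [-0.0016  0.0013 -1.    ] t 8.125 q [-0.6651  0.3812  1.5743  0.      1.1881  1.0766]
```

```bash

python3 -m pendant '[{"x":0.004,"y":0.005,"z":0.06,"ax":0,"ay":0,"az":0,"gripper":0.25},{"x":0,"y":0,"z":0.08,"ax":0,"ay":0,"az":0,"gripper":0.25},{"x":0,"y":0,"z":0.08,"ax":0,"ay":0,"az":0,"gripper":0.25},{"x":0,"y":0,"z":0.06,"ax":0,"ay":0,"az":0,"gripper":0.25},{"x":0,"y":0,"z":0.03,"ax":0,"ay":0,"az":0,"gripper":0.25},{"x":0,"y":0,"z":0,"ax":0,"ay":0,"az":0,"gripper":0.25},{"x":0,"y":0,"z":0,"ax":0,"ay":0,"az":0,"gripper":1},{"x":0,"y":0,"z":0,"ax":0,"ay":0,"az":0,"gripper":1}]' 40
python3 -m pendant '[{"x":0,"y":0,"z":0,"ax":0,"ay":0,"az":0,"gripper":1},{"x":0,"y":0,"z":0,"ax":0,"ay":0,"az":0,"gripper":1},{"x":0,"y":0,"z":-0.1,"ax":0,"ay":0,"az":0,"gripper":1},{"x":0,"y":0,"z":-0.1,"ax":0,"ay":0,"az":0,"gripper":1},{"x":0,"y":0,"z":-0.1,"ax":0,"ay":0,"az":0,"gripper":1},{"x":0,"y":0,"z":0,"ax":0,"ay":0,"az":0,"gripper":1}]'
python3 - <<'E'
from h import *
q=np.radians(323.5);go(.5675+.04*np.cos(q),-.0148+.04*np.sin(q),.23,-36.5)
E
```

```text
time_s: 9.12
eef_pos: [0.4592, -0.2859, 0.069]
orientation: [[0.985, -0.173, 0.002], [-0.173, -0.985, -0.001], [0.002, 0.001, -1.0]]
contact_force: [-0.7, -0.5, 4.6]
width: 0.489
grip_force: 40.2
time_s: 9.88
eef_pos: [0.4601, -0.2866, 0.222]
orientation: [[0.985, -0.173, 0.006], [-0.173, -0.985, -0.005], [0.007, 0.004, -1.0]]
contact_force: [0.2, 0.2, -2.2]
width: 0.49
grip_force: 41.6
tool xyz total frac [ 0.1893 -0.5368 -0.0168] az 0.29491292207728187 yaw -9.95783701304463 rows>= 4.555873386396139
tilt [ 0.006  -0.0047 -1.    ] t 9.875 q [-0.6674  0.3838  1.5691 -0.      1.181   1.0772]
```

```bash

python3 -m pendant '[{"x":0.0379,"y":-0.1074,"z":0,"ax":0,"ay":0,"az":0,"gripper":1},{"x":0.0379,"y":-0.1074,"z":0,"ax":0,"ay":0,"az":0,"gripper":1},{"x":0.0379,"y":-0.1074,"z":0,"ax":0,"ay":0,"az":0,"gripper":1},{"x":0.0379,"y":-0.1074,"z":0,"ax":0,"ay":0,"az":0,"gripper":1},{"x":0.0379,"y":-0.1074,"z":0,"ax":0,"ay":0,"az":0,"gripper":1},{"x":0,"y":0,"z":0,"ax":0,"ay":0,"az":0.0983,"gripper":1},{"x":0,"y":0,"z":0,"ax":0,"ay":0,"az":0.0983,"gripper":1},{"x":0,"y":0,"z":0,"ax":0,"ay":0,"az":0.0983,"gripper":1}]'
python3 -m pendant '[{"x":0,"y":0,"z":0,"ax":0,"ay":0,"az":0,"gripper":1},{"x":0,"y":0,"z":0,"ax":0,"ay":0,"az":0,"gripper":1}]'
python3 - <<'E'
from h import *
s=observe();w=get_image("wrist");cv2.imwrite("pics/w8.png",w);np.save("w8.npy",dict(s))
q=np.radians(323.5);go(.5675+.04*np.cos(q),-.0148+.04*np.sin(q),.075,-36.5)
for v in(320,330,340,350):
  p=onz("wrist",(326,v),s["eef_pos"][2]+.027,s);print(v,s["orientation"].T@(p-s["eef_pos"]))
E
```

```text
time_s: 10.88
eef_pos: [0.5978, -0.0371, 0.2168]
orientation: [[0.801, -0.599, -0.001], [-0.599, -0.801, 0.0], [-0.001, 0.001, -1.0]]
contact_force: [-0.2, -0.6, -1.2]
width: 0.488
grip_force: 41.6
time_s: 11.12
eef_pos: [0.5981, -0.0374, 0.2174]
orientation: [[0.806, -0.592, -0.001], [-0.592, -0.806, 0.0], [-0.001, 0.0, -1.0]]
contact_force: [0.2, -0.5, -1.0]
width: 0.487
grip_force: 41.6
tool xyz total frac [ 0.0038 -0.      0.285 ] az 0.001663435509431663 yaw -36.35029080415115 rows>= 2.2803648903196514
tilt [-0.0004  0.0001 -1.    ] t 11.175 q [-0.1622  0.4708  1.4286  0.      1.2426  2.043 ]
320 [ 0.0093  0.0007 -0.027 ]
330 [ 0.0053  0.0007 -0.027 ]
340 [ 0.0013  0.0007 -0.027 ]
350 [-0.0028  0.0007 -0.027 ]
```

View pics/w8.png

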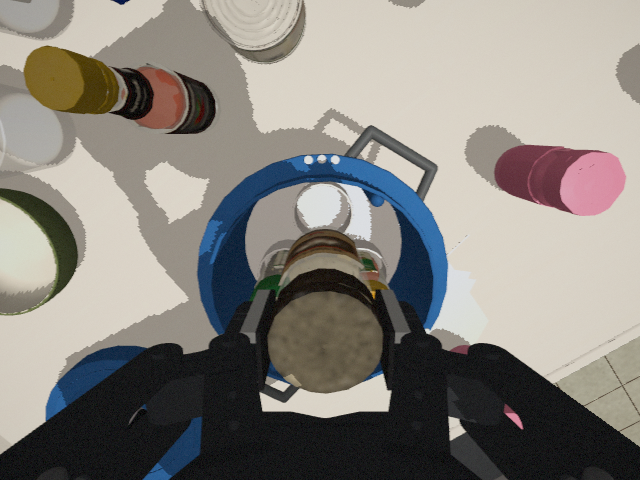

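Three dots at (322,159) mark pocket three, whose ring is at (323,208); the held brown jar is centred at about (326,338).

```bash

python3 - <<'E'
from h import *
s=np.load("w8.npy",allow_pickle=True).item();w=cv2.imread("pics/w8.png")
print(onz("wrist",(323,208),.036,s),onz("wrist",(322,208),.006,s))
H,S,V=hsv(w);c=blob((H>95)&(H<125)&(S>110),(190,140,265,200));h=cv2.convexHull(c)[:,0];h=h[h[:,1]<300]
W=np.array([onz("wrist",(u,v),.118,s)[:2] for u,v in h.astype(float)]);A=np.c_[2*W,np.ones(len(W))];x=np.linalg.lstsq(A,(W**2).sum(1),rcond=None)[0];print("rim fit",x[:2],np.sqrt(x[2]+x[:2]@x[:2]))
E
```

```text
[ 0.6049 -0.0407  0.036 ] [ 0.6006 -0.0362  0.006 ]
rim fit [ 0.5753 -0.0189] 0.08889919781372659
```

```bash

python3 -m pendant '[{"x":0.003,"y":0,"z":0.05,"ax":0,"ay":0,"az":0,"gripper":1},{"x":0,"y":0,"z":0.07,"ax":0,"ay":0,"az":0,"gripper":1},{"x":0,"y":0,"z":0.07,"ax":0,"ay":0,"az":0,"gripper":1},{"x":0,"y":0,"z":0.025,"ax":0,"ay":0,"az":0,"gripper":1},{"x":0,"y":0,"z":0.025,"ax":0,"ay":0,"az":0,"gripper":1},{"x":0,"y":0,"z":0,"ax":0,"ay":0,"az":0,"gripper":1}]'
```

```text
time_s: 11.92
eef_pos: [0.5996, -0.0383, 0.0978]
orientation: [[0.804, -0.595, -0.0], [-0.595, -0.804, 0.0], [-0.0, 0.0, -1.0]]
contact_force: [1.4, -0.2, -0.5]
width: 0.487
grip_force: 41.6
```

```bash

python3 -m pendant '[{"x":0,"y":0,"z":0.022,"ax":0,"ay":0,"az":0,"gripper":1},{"x":0,"y":0,"z":0.021,"ax":0,"ay":0,"az":0,"gripper":1},{"x":0,"y":0,"z":0.002,"ax":0,"ay":0,"az":0,"gripper":1}]'
python3 -m pendant '[{"x":0,"y":0,"z":0,"ax":0,"ay":0,"az":0,"gripper":0.3},{"x":0,"y":0,"z":0,"ax":0,"ay":0,"az":0,"gripper":0.3},{"x":0,"y":0,"z":0,"ax":0,"ay":0,"az":0,"gripper":0.3},{"x":0,"y":0,"z":-0.08,"ax":0,"ay":0,"az":0,"gripper":0.3},{"x":0,"y":0,"z":-0.1,"ax":0,"ay":0,"az":0,"gripper":0.3},{"x":0,"y":0,"z":-0.1,"ax":0,"ay":0,"az":0,"gripper":0.3},{"x":0,"y":0,"z":0,"ax":0,"ay":0,"az":0,"gripper":0.3}]'
python3 - <<'E'
from h import *
s=observe();w=get_image("wrist");cv2.imwrite("pics/w9.png",w);np.save("w9.npy",dict(s))
go(.50,.27,.25,9.5)
E
```

```text
time_s: 12.3
eef_pos: [0.5998, -0.0384, 0.075]
orientation: [[0.804, -0.595, 0.0], [-0.595, -0.804, -0.0], [0.0, -0.0, -1.0]]
contact_force: [-0.0, 1.0, 9.7]
width: 0.488
grip_force: 42.4
time_s: 13.18
eef_pos: [0.6015, -0.0386, 0.2193]
orientation: [[0.804, -0.595, 0.007], [-0.595, -0.804, -0.001], [0.006, -0.003, -1.0]]
contact_force: [-0.6, -0.2, 0.7]
width: 0.703
grip_force: 0.0
tool xyz total frac [-0.5282 -0.3765 -0.0671] az -0.5113197229418417 yaw -36.51877506476575 rows>= 5.216563969465938
tilt [ 0.0034 -0.0006 -1.    ] t 13.225 q [-0.1632  0.4727  1.4269 -0.      1.2385  2.045 ]
```

```bash

python3 -m pendant '[{"x":-0.083,"y":-0.0722,"z":-0.01,"ax":0,"ay":0,"az":0,"gripper":0},{"x":-0.083,"y":-0.0722,"z":-0.01,"ax":0,"ay":0,"az":0,"gripper":0},{"x":-0.083,"y":-0.0722,"z":-0.01,"ax":0,"ay":0,"az":0,"gripper":0},{"x":-0.083,"y":-0.0722,"z":-0.01,"ax":0,"ay":0,"az":0,"gripper":0},{"x":-0.083,"y":-0.0722,"z":-0.01,"ax":0,"ay":0,"az":0,"gripper":0},{"x":-0.083,"y":-0.0722,"z":-0.01,"ax":0,"ay":0,"az":0,"gripper":0},{"x":0,"y":0,"z":0,"ax":0,"ay":0,"az":-0.115,"gripper":0},{"x":0,"y":0,"z":0,"ax":0,"ay":0,"az":-0.115,"gripper":0}]'
python3 -m pendant '[{"x":0,"y":0,"z":0,"ax":0,"ay":0,"az":-0.115,"gripper":0},{"x":0,"y":0,"z":0,"ax":0,"ay":0,"az":-0.115,"gripper":0},{"x":0,"y":0,"z":0,"ax":0,"ay":0,"az":-0.115,"gripper":0},{"x":0,"y":0,"z":0,"ax":0,"ay":0,"az":-0.115,"gripper":0},{"x":0,"y":0,"z":0,"ax":0,"ay":0,"az":-0.115,"gripper":0},{"x":0,"y":0,"z":0,"ax":0,"ay":0,"az":-0.115,"gripper":0},{"x":0,"y":0,"z":0,"ax":0,"ay":0,"az":-0.115,"gripper":0},{"x":0,"y":0,"z":0,"ax":0,"ay":0,"az":-0.115,"gripper":0}]'
python3 -m pendant '[{"x":0,"y":0,"z":0,"ax":0,"ay":0,"az":-0.115,"gripper":0},{"x":0,"y":0,"z":0,"ax":0,"ay":0,"az":-0.115,"gripper":0},{"x":0,"y":0,"z":0,"ax":0,"ay":0,"az":-0.115,"gripper":0},{"x":0,"y":0,"z":0,"ax":0,"ay":0,"az":0,"gripper":0},{"x":0,"y":0,"z":0,"ax":0,"ay":0,"az":0,"gripper":0}]'
python3 - <<'E'
from h import *
s=observe();w=get_image("wrist");cv2.imwrite("pics/w10.png",w);np.save("w10.npy",dict(s));t=get_image("top");cv2.imwrite("pics/top2.png",t)
go(.531,.283,.25,99)
H,S,V=hsv(w)
c=blob((V<45)&(S<140),(150,60,340,240));r=cv2.minAreaRect(c);b=cv2.boxPoints(r);print(r,cv2.boundingRect(c),b)
print([onz("wrist",q,.085,s) for q in b])
c=blob((H>95)&(H<125)&(S>110),(0,0,640,480));print(cv2.boundingRect(c))
E
```

```text
time_s: 14.22
eef_pos: [0.5274, 0.2845, 0.2438]
orientation: [[0.964, -0.266, -0.002], [-0.266, -0.964, -0.001], [-0.002, 0.001, -1.0]]
contact_force: [-0.0, -0.9, -0.3]
width: 0.996
grip_force: 0.0
time_s: 15.22
eef_pos: [0.5278, 0.2837, 0.2438]
orientation: [[0.386, 0.923, -0.002], [0.923, -0.386, -0.001], [-0.002, -0.002, -1.0]]
contact_force: [0.3, 0.2, -0.0]
width: 1.0
grip_force: 0.0
time_s: 15.85
eef_pos: [0.5281, 0.2838, 0.2446]
orientation: [[-0.135, 0.991, -0.001], [0.991, 0.135, -0.0], [-0.0, -0.001, -1.0]]
contact_force: [-0.5, 0.3, 0.2]
width: 0.999
grip_force: 0.0
tool xyz total frac [-0.0025  0.0053 -0.0102] az -0.0126558492227133 yaw 97.8609735699558 rows>= 0.09369851152068276
tilt [-0.0005 -0.0002 -1.    ] t 15.95 q [ 0.3936  0.4454  1.3919 -0.      1.3049  0.2564]
((330.9999694824219, 212.49996948242188), (11.999998092651367, 94.99998474121094), 0.0) (325, 165, 13, 96) [[325. 260.]
 [325. 165.]
 [337. 165.]
 [337. 260.]]
[array([0.5331, 0.2486, 0.085 ]), array([0.5219, 0.3298, 0.085 ]), array([0.5316, 0.3312, 0.085 ]), array([0.5435, 0.25  , 0.085 ])]
(243, 110, 176, 176)
```

```bash

python3 - <<'E'
from h import *
s=np.load("w10.npy",allow_pickle=True).item();w=cv2.imread("pics/w10.png");H,S,V=hsv(w)
c=blob((H>95)&(H<125)&(S>110),(200,80,260,240));h=cv2.convexHull(c)[:,0].astype(float)
for z in(.012,.025):
  W=np.array([onz("wrist",(u,v),z,s)[:2] for u,v in h]);A=np.c_[2*W,np.ones(len(W))];x=np.linalg.lstsq(A,(W**2).sum(1),rcond=None)[0];print(z,x[:2],np.sqrt(x[2]+x[:2]@x[:2]))
t=cv2.imread("pics/top2.png");H,S,V=hsv(t)
# handle outline per row -> angle & dark span
ys,xs=np.where(((cv2.cvtColor(w,cv2.COLOR_BGR2GRAY))<40)[150:275,300:360]);ys+=150;xs+=300
print(np.polyfit(ys,xs,1),ys.min(),ys.max())
T=s["orientation"].T
for p in[(.531,.283,.25)]: print(T@(np.array(p)-s["eef_pos"]))
print(onz("wrist",(331,165),.085,s),onz("wrist",(331,260),.085,s),onz("wrist",(331,215),.085,s))
# plate (grey) contour
g=(S<60)&(V>60)
E
```

```text
0.012 [0.5337 0.2853] 0.0916980888418871
0.025 [0.5332 0.2877] 0.08851863856827027
[  0.0022 330.4821] 150 274
[-0.0012  0.0028 -0.0054]
[0.5268 0.3305 0.085 ] [0.5383 0.2493 0.085 ] [0.5326 0.2893 0.085 ]
```

```bash

python3 - <<'E'
from h import *
def fit(n,m,box,z,s=None,sel=None):
    c=blob(m,box);h=cv2.convexHull(c)[:,0].astype(float)
    if sel is not None:h=h[sel(h)]
    W=np.array([onz(n,(u,v),z,s)[:2] for u,v in h]);A=np.c_[2*W,np.ones(len(W))];x=np.linalg.lstsq(A,(W**2).sum(1),rcond=None)[0]
    return x[:2],np.sqrt(x[2]+x[:2]@x[:2]),cv2.boundingRect(c)
b=lambda i:(lambda H,S,V:(H>95)&(H<125)&(S>110)&(V>35))(*hsv(i))
S=cv2.imread("pics/side0.png");T=cv2.imread("pics/top0.png");W=cv2.imread("pics/w5.png")
print("lid side",fit("side",b(S),(205,360,130,115),.025,None,lambda h:h[:,1]<430),fit("side",b(S),(205,360,130,115),.02))
for z in(.1,.118):
  print(z,"can side",fit("side",b(S),(250,205,120,105),z,None,lambda h:h[:,1]<262),"top",fit("top",b(T),(252,198,105,100),z))
print("lid top",fit("top",b(T),(130,218,95,90),.025))
s9=np.load("w9.npy",allow_pickle=True).item();W9=cv2.imread("pics/w9.png")
s5=np.load("w5.npy",allow_pickle=True).item();s6=np.load("w6.npy",allow_pickle=True).item();W6=cv2.imread("pics/w6.png")
for z in(.1,.118):
  print("w5",fit("wrist",b(W),(185,15,280,225),z,s5,lambda h:h[:,1]<235),"w6",fit("wrist",b(W6),(185,15,280,280),z,s6,lambda h:h[:,1]<235),"w9",fit("wrist",b(W9),(190,140,265,200),z,s9,lambda h:h[:,1]<300))
E
```

```text
lid side (array([0.5349, 0.2868]), np.float64(0.08693709674854204), (213, 365, 113, 110)) (array([0.5345, 0.2877]), np.float64(0.08960147606392943), (213, 365, 113, 110))
0.1 can side (array([ 0.5709, -0.018 ]), np.float64(0.09485728792183476), (259, 210, 101, 80)) top (array([ 0.568 , -0.0152]), np.float64(0.09522051678686733), (259, 204, 89, 88))
0.118 can side (array([ 0.565 , -0.0005]), np.float64(0.09232887995376851), (259, 210, 101, 80)) top (array([ 0.5662, -0.0159]), np.float64(0.0934504370907277), (259, 204, 89, 88))
lid top (array([0.5323, 0.2849]), np.float64(0.08779734323182159), (140, 227, 74, 75))
w5 (array([ 0.5681, -0.0134]), np.float64(0.09566308130209503), (191, 25, 264, 215)) w6 (array([ 0.5676, -0.0133]), np.float64(0.09553184579788078), (191, 29, 264, 266)) w9 (array([ 0.5684, -0.0138]), np.float64(0.09520512939180413), (202, 160, 247, 154))
w5 (array([ 0.5699, -0.0128]), np.float64(0.0892467355671078), (191, 25, 264, 215)) w6 (array([ 0.5695, -0.0125]), np.float64(0.0890887951956791), (191, 29, 264, 266)) w9 (array([ 0.5745, -0.0184]), np.float64(0.08866612820488784), (202, 160, 247, 154))
```

```bash

python3 - <<'E'
from h import *
go(.533,.286,.06,98)
E
python3 -m pendant '[{"x":0.003,"y":0.01,"z":0.05,"ax":0,"ay":0,"az":0,"gripper":0},{"x":0,"y":0,"z":0.08,"ax":0,"ay":0,"az":0,"gripper":0},{"x":0,"y":0,"z":0.08,"ax":0,"ay":0,"az":0,"gripper":0},{"x":0,"y":0,"z":0.05,"ax":0,"ay":0,"az":0,"gripper":0},{"x":0,"y":0,"z":0,"ax":0,"ay":0,"az":0,"gripper":0}]'
python3 - <<'E'
from h import *
go(.533,.286,.06,98)
E
```

```text
tool xyz total frac [0.003  0.0103 0.3698] az -0.001544738111602189 yaw 97.8609735699558 rows>= 2.9598953710094
tilt [-0.0005 -0.0002 -1.    ] t 15.95 q [ 0.3936  0.4454  1.3919 -0.      1.3049  0.2564]
time_s: 16.58
eef_pos: [0.5321, 0.2857, 0.1137]
orientation: [[-0.138, 0.99, -0.003], [0.99, 0.138, -0.001], [-0.001, -0.003, -1.0]]
contact_force: [0.4, -0.2, 0.7]
width: 1.0
grip_force: 0.0
tool xyz total frac [0.0005 0.0023 0.1074] az -0.0006833199697759874 yaw 97.93850120272016 rows>= 0.8594392809610482
tilt [-0.0032 -0.0013 -1.    ] t 16.575 q [0.3939 0.5973 1.5222 0.     1.0256 0.2553]
```

```bash

python3 -m pendant '[{"x":0,"y":0.001,"z":0.05,"ax":0,"ay":0,"az":0,"gripper":0},{"x":0,"y":0,"z":0.05,"ax":0,"ay":0,"az":0,"gripper":0},{"x":0,"y":0,"z":0.006,"ax":0,"ay":0,"az":0,"gripper":0},{"x":0,"y":0,"z":0,"ax":0,"ay":0,"az":0,"gripper":0},{"x":0,"y":0,"z":0,"ax":0,"ay":0,"az":0,"gripper":0.75},{"x":0,"y":0,"z":0,"ax":0,"ay":0,"az":0,"gripper":0.85},{"x":0,"y":0,"z":0,"ax":0,"ay":0,"az":0,"gripper":1},{"x":0,"y":0,"z":0,"ax":0,"ay":0,"az":0,"gripper":1}]' 100
python3 -m pendant '[{"x":0,"y":0,"z":0,"ax":0,"ay":0,"az":0,"gripper":1},{"x":0,"y":0,"z":0,"ax":0,"ay":0,"az":0,"gripper":1},{"x":0,"y":0,"z":0,"ax":0,"ay":0,"az":0,"gripper":1}]'
python3 - <<'E'
from h import *
s=observe();print(s["eef_pos"],s["orientation"],s["wrist_torque"])
E
```

```text
time_s: 17.58
eef_pos: [0.5336, 0.2862, 0.0624]
orientation: [[-0.14, 0.99, -0.0], [0.99, 0.14, 0.0], [0.0, -0.0, -1.0]]
contact_force: [-12.4, -1.0, 10.5]
width: 0.144
grip_force: 8.2
time_s: 17.95
eef_pos: [0.5336, 0.2862, 0.0627]
orientation: [[-0.14, 0.99, 0.0], [0.99, 0.14, 0.0], [0.0, 0.0, -1.0]]
contact_force: [-1.9, -1.8, 8.2]
width: 0.117
grip_force: 98.4
[0.5336 0.2862 0.0627] [[-0.1397  0.9902  0.0003]
 [ 0.9902  0.1397  0.    ]
 [ 0.      0.0003 -1.    ]] [-0.1447  0.2818  0.1539]
```

```bash

python3 -m pendant '[{"x":0,"y":0,"z":-0.04,"ax":0,"ay":0,"az":0,"gripper":1},{"x":0,"y":0,"z":-0.08,"ax":0,"ay":0,"az":0,"gripper":1},{"x":0,"y":0,"z":-0.08,"ax":0,"ay":0,"az":0,"gripper":1},{"x":0,"y":0,"z":-0.08,"ax":0,"ay":0,"az":0,"gripper":1},{"x":0,"y":0,"z":-0.04,"ax":0,"ay":0,"az":0,"gripper":1},{"x":-0.03,"y":0,"z":0,"ax":0,"ay":0,"az":0,"gripper":1},{"x":-0.06,"y":-0.004,"z":0,"ax":0,"ay":0,"az":0,"gripper":1},{"x":-0.08,"y":-0.004,"z":0,"ax":0,"ay":0,"az":0,"gripper":1}]' 110
python3 -m pendant '[{"x":-0.09,"y":-0.004,"z":0,"ax":0,"ay":0,"az":0,"gripper":1},{"x":-0.09,"y":-0.004,"z":0,"ax":0,"ay":0,"az":0,"gripper":1},{"x":-0.09,"y":0,"z":0,"ax":0,"ay":0,"az":0,"gripper":1},{"x":-0.08,"y":0,"z":0,"ax":0,"ay":0,"az":0,"gripper":1},{"x":-0.055,"y":0,"z":0,"ax":0,"ay":0,"az":0,"gripper":1},{"x":-0.03,"y":0,"z":0,"ax":0,"ay":0,"az":-0.08,"gripper":1},{"x":0,"y":0,"z":0,"ax":0,"ay":0,"az":-0.092,"gripper":1},{"x":0,"y":0,"z":0,"ax":0,"ay":0,"az":0,"gripper":1}]'
python3 -m pendant '[{"x":0,"y":0,"z":0,"ax":0,"ay":0,"az":0,"gripper":1},{"x":0,"y":0,"z":0,"ax":0,"ay":0,"az":0,"gripper":1}]'
python3 - <<'E'
from h import *
s=observe();w=get_image("wrist");cv2.imwrite("pics/w11.png",w);np.save("w11.npy",dict(s));go(.5681,-.0143,.185,113.5)
print(s["contact_force"],s["wrist_torque"],s["grip_force"])
E
```

```text
time_s: 18.95
eef_pos: [0.5406, 0.2001, 0.2206]
orientation: [[-0.141, 0.99, -0.002], [0.99, 0.141, -0.001], [-0.0, -0.002, -1.0]]
contact_force: [0.3, -0.3, -4.7]
width: 0.113
grip_force: 108.0
time_s: 19.95
eef_pos: [0.5669, -0.0152, 0.2209]
orientation: [[-0.398, 0.918, -0.002], [0.918, 0.398, 0.0], [0.001, -0.002, -1.0]]
contact_force: [0.0, 0.9, -4.8]
width: 0.115
grip_force: 108.0
time_s: 20.2
eef_pos: [0.5677, -0.0144, 0.222]
orientation: [[-0.397, 0.918, -0.0], [0.918, 0.397, 0.0], [0.0, -0.0, -1.0]]
contact_force: [0.1, 0.1, -5.3]
width: 0.113
grip_force: 108.0
tool xyz total frac [-0.0001  0.0006  0.0742] az -0.0006536901906032868 yaw 113.4411678828457 rows>= 0.5934670854510148
tilt [-0.0003 -0.     -1.    ] t 20.25 q [-0.1304  0.4229  1.5006 -0.      1.2184 -0.5395]
[ 0.1102  0.0936 -5.2626] [-0.0438 -0.0329  0.0276] 108.04391741752625
```

```bash

python3 -m pendant '[{"x":0,"y":0,"z":0.04,"ax":0,"ay":0,"az":0,"gripper":1},{"x":0,"y":0,"z":0.03,"ax":0,"ay":0,"az":0,"gripper":1},{"x":0,"y":0,"z":0.01,"ax":0,"ay":0,"az":0,"gripper":1},{"x":0,"y":0,"z":0.005,"ax":0,"ay":0,"az":0,"gripper":1},{"x":0,"y":0,"z":0,"ax":0,"ay":0,"az":0,"gripper":1}]'
python3 -m pendant '[{"x":0,"y":0,"z":0.006,"ax":0,"ay":0,"az":0,"gripper":1},{"x":0,"y":0,"z":0.006,"ax":0,"ay":0,"az":0,"gripper":1},{"x":0,"y":0,"z":0,"ax":0,"ay":0,"az":0,"gripper":1}]'
```

```text
time_s: 20.88
eef_pos: [0.5681, -0.0145, 0.18]
orientation: [[-0.399, 0.917, 0.0], [0.917, 0.399, -0.0], [-0.0, 0.0, -1.0]]
contact_force: [-1.2, -0.2, -5.4]
width: 0.112
grip_force: 108.0
time_s: 21.25
eef_pos: [0.5678, -0.0145, 0.1736]
orientation: [[-0.399, 0.917, -0.0], [0.917, 0.399, 0.0], [0.0, -0.0, -1.0]]
contact_force: [-0.2, 0.5, -4.6]
width: 0.114
grip_force: 108.0
```

```bash

python3 -m pendant '[{"x":0,"y":0,"z":0.006,"ax":0,"ay":0,"az":0,"gripper":1},{"x":0,"y":0,"z":0.006,"ax":0,"ay":0,"az":0,"gripper":1},{"x":0,"y":0,"z":0,"ax":0,"ay":0,"az":0,"gripper":1}]'
python3 -m pendant '[{"x":0,"y":0,"z":0.004,"ax":0,"ay":0,"az":0,"gripper":1},{"x":0,"y":0,"z":0.004,"ax":0,"ay":0,"az":0,"gripper":1},{"x":0,"y":0,"z":0,"ax":0,"ay":0,"az":0,"gripper":1}]'
```

```text
time_s: 21.62
eef_pos: [0.5678, -0.0144, 0.1676]
orientation: [[-0.399, 0.917, -0.0], [0.917, 0.399, 0.0], [0.0, -0.0, -1.0]]
contact_force: [-0.0, 0.6, -3.7]
width: 0.112
grip_force: 108.2
time_s: 22.0
eef_pos: [0.5678, -0.0145, 0.1636]
orientation: [[-0.399, 0.917, -0.0], [0.917, 0.399, 0.0], [0.0, -0.0, -1.0]]
contact_force: [-0.5, -0.3, -3.5]
width: 0.115
grip_force: 108.2
```

```bash

python3 -m pendant '[{"x":0,"y":0,"z":0.002,"ax":0,"ay":0,"az":0,"gripper":1},{"x":0,"y":0,"z":0.001,"ax":0,"ay":0,"az":0,"gripper":1},{"x":0,"y":0,"z":0,"ax":0,"ay":0,"az":0,"gripper":1}]'
python3 - <<'E'
from h import *
s=observe();print(s["contact_force"],s["eef_pos"])
w=get_image("wrist");cv2.imwrite("pics/w12.png",w)
t=get_image("side");cv2.imwrite("pics/v1.png",np.hstack([w[100:480,130:530],t[130:330,230:430].repeat(2,0).repeat(2,1)[10:390]]))
E
```

```text
time_s: 22.38
eef_pos: [0.568, -0.0145, 0.1627]
orientation: [[-0.399, 0.917, 0.0], [0.917, 0.399, -0.0], [-0.0, 0.0, -1.0]]
contact_force: [-2.2, 0.0, 4.6]
width: 0.116
grip_force: 109.5
[-2.2316  0.0052  4.6319] [ 0.568  -0.0145  0.1627]
```

View pics/v1.png

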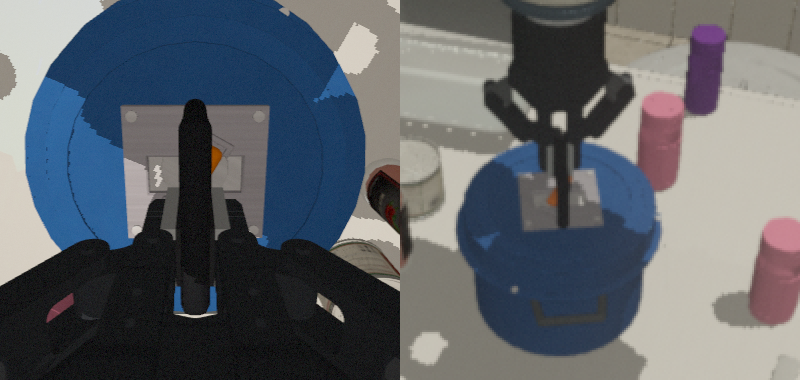

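Both lids are seated: the outer skirt is on the lip, the handle is in line with the grips, and the orange knob shows through the slot beside the bar at (213,160). Now I'll turn it counter-clockwise.

```bash

python3 -m pendant '[{"x":0,"y":0,"z":0,"ax":0,"ay":0,"az":-0.05,"gripper":1},{"x":0,"y":0,"z":0,"ax":0,"ay":0,"az":-0.088,"gripper":1},{"x":0,"y":0,"z":0,"ax":0,"ay":0,"az":-0.088,"gripper":1},{"x":0,"y":0,"z":0,"ax":0,"ay":0,"az":-0.088,"gripper":1},{"x":0,"y":0,"z":0,"ax":0,"ay":0,"az":-0.088,"gripper":1},{"x":0,"y":0,"z":0,"ax":0,"ay":0,"az":-0.088,"gripper":1},{"x":0,"y":0,"z":0,"ax":0,"ay":0,"az":-0.088,"gripper":1},{"x":0,"y":0,"z":0,"ax":0,"ay":0,"az":-0.088,"gripper":1}]'
python3 -m pendant '[{"x":0,"y":0,"z":0,"ax":0,"ay":0,"az":0,"gripper":1},{"x":0,"y":0,"z":0,"ax":0,"ay":0,"az":0,"gripper":1}]'
python3 - <<'E'
from h import *
s=observe();print(s["contact_force"],s["wrist_torque"]);go(.5681,-.0143,.185,173.5)
w=get_image("wrist");cv2.imwrite("pics/w13.png",w);np.save("w13.npy",dict(s))
H,S,V=hsv(w);k=(H>5)&(H<18)&(S>150)&(V>70);ys,xs=np.where(k[150:340,200:450]);print(len(ys),xs.mean()+200,ys.mean()+150,xs.min()+200,xs.max()+200,ys.min()+150,ys.max()+150)
E
```

```text
time_s: 23.48
eef_pos: [0.5685, -0.0146, 0.1628]
orientation: [[-0.994, 0.11, 0.001], [0.11, 0.994, -0.0], [-0.001, 0.0, -1.0]]
contact_force: [0.1, -0.4, 3.6]
width: 0.118
grip_force: 109.4
time_s: 23.72
eef_pos: [0.5685, -0.0145, 0.1628]
orientation: [[-0.993, 0.118, 0.001], [0.118, 0.993, -0.0], [-0.001, -0.0, -1.0]]
contact_force: [0.3, -0.9, 5.8]
width: 0.113
grip_force: 109.7
[ 0.2781 -0.937   5.8326] [ 0.0644 -0.045   0.3824]
tool xyz total frac [ 0.0007  0.0004 -0.0445] az -0.0028292598382535063 yaw 173.24536661455718 rows>= 0.355908706428303
tilt [ 0.0013 -0.0002 -1.    ] t 23.725 q [-0.1305  0.4909  1.5697 -0.0001  1.0797 -1.5834]
757 340.53368560105685 281.73712021136066 289 371 273 294
```

```bash

python3 -m pendant '[{"x":0,"y":0,"z":-0.01,"ax":0,"ay":0,"az":0,"gripper":1},{"x":0,"y":0,"z":-0.01,"ax":0,"ay":0,"az":0,"gripper":1},{"x":0,"y":0,"z":-0.01,"ax":0,"ay":0,"az":0,"gripper":1},{"x":0,"y":0,"z":0,"ax":0,"ay":0,"az":0,"gripper":1},{"x":0,"y":0,"z":0,"ax":0,"ay":0,"az":0,"gripper":1}]'
python3 - <<'E'
from h import *
s=observe();print(s["contact_force"],s["wrist_torque"])
w=get_image("wrist");H,S,V=hsv(w);k=(H>5)&(H<18)&(S>150)&(V>70);ys,xs=np.where(k[150:340,200:450]);print(len(ys),xs.min()+200,xs.max()+200,ys.min()+150,ys.max()+150,np.polyfit(xs,ys,1))
E
```

```text
time_s: 24.4
eef_pos: [0.5678, -0.0145, 0.1772]
orientation: [[-0.993, 0.114, -0.0], [0.114, 0.993, 0.0], [0.0, -0.0, -1.0]]
contact_force: [-0.6, 0.5, -4.3]
width: 0.118
grip_force: 108.2
[-0.643   0.4711 -4.3447] [ 0.0112 -0.0324 -0.0758]
680 292 367 264 283 [ -0.0123 125.0237]
```

```bash

python3 -m pendant '[{"x":0,"y":0,"z":-0.03,"ax":0,"ay":0,"az":0,"gripper":1},{"x":0,"y":0,"z":-0.05,"ax":0,"ay":0,"az":0,"gripper":1},{"x":0,"y":0,"z":-0.06,"ax":0,"ay":0,"az":0,"gripper":1},{"x":0,"y":0,"z":-0.06,"ax":0,"ay":0,"az":0,"gripper":1},{"x":0,"y":0,"z":-0.05,"ax":0,"ay":0,"az":0,"gripper":1},{"x":0,"y":0,"z":-0.03,"ax":0,"ay":0,"az":0,"gripper":1},{"x":0,"y":0,"z":0,"ax":0,"ay":0,"az":0,"gripper":1},{"x":0,"y":0,"z":0,"ax":0,"ay":0,"az":0,"gripper":1}]'
python3 - <<'E'
from h import *
s=observe();print(s["contact_force"],s["wrist_torque"],s["joint_vel"])
t=get_image("side");cv2.imwrite("pics/side3.png",t);H,S,V=hsv(t)
box=t[190:300,245:375];h,S2,v=hsv(box)
print("orange px in canister mouth",[(int(xs.mean())+245,int(ys.mean())+190,len(xs)) for ys,xs in [np.where((h<18)&(S2>140)&(v>90))] if len(xs)])
# aluminium disc: grey low-saturation pixels where the jars/inside were
g=(S2<60)&(v>50);c=blob(np.pad(g,0),(0,0,130,110));print(cv2.boundingRect(c),cv2.contourArea(c))
b=cv2.inRange(cv2.cvtColor(t,cv2.COLOR_BGR2HSV),(95,110,35),(125,255,255))
cs,_=cv2.findContours(b,cv2.RETR_EXTERNAL,cv2.CHAIN_APPROX_SIMPLE);print([cv2.boundingRect(c) for c in cs if cv2.contourArea(c)>300])
# side-view projection of expected knob
for p in[(.568,-.0145,.146)]:
  cb=calibration("side");q=cb["R"]@np.array(p)+cb["t"];f=240/np.tan(np.radians(cb["vfov"]/2));print(cb["cx"]+f*q[0]/q[2],cb["cy"]+f*q[1]/q[2])
E
```

```text
time_s: 25.45
eef_pos: [0.5675, -0.0144, 0.3164]
orientation: [[-0.993, 0.114, -0.002], [0.114, 0.993, 0.0], [0.002, 0.0, -1.0]]
contact_force: [-0.2, -0.1, -3.8]
width: 0.113
grip_force: 108.4
[-0.183  -0.0757 -3.7815] [-0.0085  0.0024  0.0115] [0.0006 0.0071 0.0042 0.0013 0.0006 0.0001]
orange px in canister mouth [(309, 230, 82)]
(0, 0, 130, 110) 8507.0
[(259, 234, 69, 78), (125, 175, 83, 78), (258, 140, 107, 74)]
309.7507619165108 227.908802097003
```

The orange knob sits at its expected seated pixel, (309,230) against (310,228), and the wrist carries only the outer lid's weight, so I'm handing the job in.

```bash
python3 -c "
from bench import env
print(env.job_done())"
```

```text
the job is handed in; nothing more can be done
None
```

The job is handed in at about 25 s, with no verdict returned: the yellow-capped jar is in pocket two, the brown-capped jar is in pocket three, the inner lid is seated, and the outer lid is held level about 15 cm above the canister's lip.

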